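# Close up the cobbler's bench: reels in the case, tins on the hooks

### The job

Tidy the repair bench for closing time: put every reel of thread into the open case and then shut its lid, pressing it down until it passes its catch and is fully closed; and hang every tack tin by its handle on a hook of the rack, one tin to a hook. Leave the glue jar, the shoe last and the hammer where they are.

Things in the scene. Friction and masses are not known exactly. Their poses are not given: they have to be found in the camera images.
- tin1: closed metal tack tin, may be absent: 60 mm across, 45 high, 0.13-0.25 kg, upright on the bench; origin centre of underside, z up. Rigid strap handle, a square arch in its y-z plane: upright legs (10 mm wide in x, 5 thick), outer faces at y = +-30 mm; level crown 98 to 103 mm up. Grip from above across both legs' outsides (60 mm): a hook can then enter under the crown along x
- tin1_handle (a point): middle of the underside of the crown strap of tin1, 98 mm above its underside; the opening below it is 50 mm wide (y) and 53 mm high
- tin2: closed metal tack tin, may be absent: 60 mm across, 45 high, 0.13-0.25 kg, upright on the bench; origin centre of underside, z up. Rigid strap handle, a square arch in its y-z plane: upright legs (10 mm wide in x, 5 thick), outer faces at y = +-30 mm; level crown 98 to 103 mm up. Grip from above across both legs' outsides (60 mm): a hook can then enter under the crown along x
- tin2_handle (a point): middle of the underside of the crown strap of tin2, 98 mm above its underside; the opening below it is 50 mm wide (y) and 53 mm high
- tin3: closed metal tack tin, may be absent: 60 mm across, 45 high, 0.13-0.25 kg, upright on the bench; origin centre of underside, z up. Rigid strap handle, a square arch in its y-z plane: upright legs (10 mm wide in x, 5 thick), outer faces at y = +-30 mm; level crown 98 to 103 mm up. Grip from above across both legs' outsides (60 mm): a hook can then enter under the crown along x
- tin3_handle (a point): middle of the underside of the crown strap of tin3, 98 mm above its underside; the opening below it is 50 mm wide (y) and 53 mm high
- reel1: black cylindrical reel of waxed thread with a pale core disc on its top, 50 mm diameter, 56 mm high, 0.08-0.15 kg; may be absent. Origin at the centre of its underside, z along its axis. Starts upright on the bench
- reel2: black cylindrical reel of waxed thread with a pale core disc on its top, 50 mm diameter, 56 mm high, 0.08-0.15 kg; may be absent. Origin at the centre of its underside, z along its axis. Starts upright on the bench
- reel3: black cylindrical reel of waxed thread with a pale core disc on its top, 50 mm diameter, 56 mm high, 0.08-0.15 kg; may be absent. Origin at the centre of its underside, z along its axis. Starts upright on the bench
- rack: fixed hook rack at the robot's right or left, the case on the other side: foot plate, two posts, wooden cross bar 270 mm wide (y), front face at x = 0, top 224 mm up; three steel hooks 105 mm apart stick out along its own -x, roughly towards the robot. Origin on the bench under the bar's front face, z up
- hook1 (a point): resting place on top of hook 1's 8 mm round bar, 45 mm in front (-x) of the cross bar, 207 mm above the bench; axes as the rack's; rack y = +105 mm. The bar runs from the cross bar to 56 mm in front, falling slightly outwards, then turns up: its tip ends 70 mm in front of the cross bar and 18 mm above this point
- hook2 (a point): resting place on top of hook 2's 8 mm round bar, 45 mm in front (-x) of the cross bar, 207 mm above the bench; axes as the rack's; rack y = 0 mm. The bar runs from the cross bar to 56 mm in front, falling slightly outwards, then turns up: its tip ends 70 mm in front of the cross bar and 18 mm above this point
- hook3 (a point): resting place on top of hook 3's 8 mm round bar, 45 mm in front (-x) of the cross bar, 207 mm above the bench; axes as the rack's; rack y = -105 mm. The bar runs from the cross bar to 56 mm in front, falling slightly outwards, then turns up: its tip ends 70 mm in front of the cross bar and 18 mm above this point
- case: fixed plywood thread case with hinged lid: 125 mm (x) by 205 mm (y), rim 75 mm up, walls and floor 5 mm. Origin centre of underside; its -x side is the front, roughly towards the robot; hinge on the far (+x) rim. A small spring catch juts 5 mm from the inside of the front wall at its middle, just under the rim. Three upright reels fit in a row along y (-60, 0, +60 mm)
- lid_hinge (a point): middle of the hinge line: in the case frame x = +62.5 mm, 75 mm up, hinge along y. The lid is a plywood panel 125 mm by 205 mm, 8 mm thick, 0.15 kg
- lid (a joint): lid angle, rad: 0 shut, 1.57 upright, 1.9 back stop. Starts leaning back at 1.65 to 1.9, held by friction. Pushed from behind near its top edge it tips forwards (under 2 N); below 1.2 it sinks by itself (soft-close, about 2 s) and rests on its catch at about 0.1, not shut. About 10 N down on its front edge takes it past the catch; then it stays at 0
- lid_front (a point): top face of the lid at the middle of its free edge, 14 mm in from the edge, 111 mm from the hinge line, marked by a brass plate 3.5 mm proud; when shut it is 83 mm above the bench
- gluejar: bystander: glue jar, 68 mm diameter, 85 mm high, on the far part of the bench; leave it alone
- last: bystander: wooden shoe last, about 170 mm long, 73 mm high, on the far part of the bench; leave it alone
- hammer: bystander: hammer 240 mm long lying to the right of the robot; leave it alone

How it is judged (in metres and radians):
On the way, in this order (a step that is already met when the one before it is completed fails the run):
1. all the reels present are in the case, with the lid not yet shut (x of reel1 in the frame of case between -0.06 and 0.06 m and y of reel1 in the frame of case between -0.1 and 0.1 m and z of reel1 in the frame of case between -0.005 and 0.07 m and x of reel2 in the frame of case between -0.06 and 0.06 m and y of reel2 in the frame of case between -0.1 and 0.1 m and z of reel2 in the frame of case between -0.005 and 0.07 m and x of reel3 in the frame of case between -0.06 and 0.06 m and y of reel3 in the frame of case between -0.1 and 0.1 m and z of reel3 in the frame of case between -0.005 and 0.07 m and value of joint lid above 0.5 rad), for 0.2 s.
2. the lid is pressed fully shut (value of joint lid below 0.03 rad), for 0.2 s.
At the end, for the whole second after the job is handed in: Every reel present is in the case, lid shut (under 0.03 rad); every tin present hangs at rest, upright within 0.35 rad, the underside of its handle within 30 mm of a hook's resting place and at most 12 mm above it, one tin per hook (over 60 mm apart) (x of reel1 in the frame of case between -0.06 and 0.06 m and y of reel1 in the frame of case between -0.1 and 0.1 m and z of reel1 in the frame of case between -0.005 and 0.07 m and x of reel2 in the frame of case between -0.06 and 0.06 m and y of reel2 in the frame of case between -0.1 and 0.1 m and z of reel2 in the frame of case between -0.005 and 0.07 m and x of reel3 in the frame of case between -0.06 and 0.06 m and y of reel3 in the frame of case between -0.1 and 0.1 m and z of reel3 in the frame of case between -0.005 and 0.07 m and value of joint lid below 0.03 rad and ((distance between tin1_handle and hook1 below 0.03 m and z of tin1_handle in the frame of hook1 below 0.012 m) or (distance between tin1_handle and hook2 below 0.03 m and z of tin1_handle in the frame of hook2 below 0.012 m) or (distance between tin1_handle and hook3 below 0.03 m and z of tin1_handle in the frame of hook3 below 0.012 m)) and angle between each of tin1, tin2, tin3's own z axis and vertical below 0.35 rad and linear speed of each of tin1, tin2, tin3 below 0.05 m/s and ((distance between tin2_handle and hook1 below 0.03 m and z of tin2_handle in the frame of hook1 below 0.012 m) or (distance between tin2_handle and hook2 below 0.03 m and z of tin2_handle in the frame of hook2 below 0.012 m) or (distance between tin2_handle and hook3 below 0.03 m and z of tin2_handle in the frame of hook3 below 0.012 m)) and ((distance between tin3_handle and hook1 below 0.03 m and z of tin3_handle in the frame of hook1 below 0.012 m) or (distance between tin3_handle and hook2 below 0.03 m and z of tin3_handle in the frame of hook2 below 0.012 m) or (distance between tin3_handle and hook3 below 0.03 m and z of tin3_handle in the frame of hook3 below 0.012 m)) and horizontal distance between tin1 and tin2 above 0.06 m and horizontal distance between each of tin1, tin2 and tin3 above 0.06 m); the robot touches nothing.
It fails at once if the glue jar is disturbed (moved over 3 cm) (distance of gluejar from where it was at the start of the episode above 0.03 m).
It fails at once if the shoe last is disturbed (moved over 3 cm) (distance of last from where it was at the start of the episode above 0.03 m).
It fails at once if the hammer is disturbed (moved over 3 cm) (distance of hammer from where it was at the start of the episode above 0.03 m).
Of tin1, tin2, tin3 only 2 to 3 are there at a start; the rules pass over those that are not, and their reading is None.
Of reel1, reel2, reel3 only 2 to 3 are there at a start; the rules pass over those that are not, and their reading is None.
At some moment in a run one of reel1, reel2, reel3 may be knocked a few centimetres aside while the robot is not near it.
It also fails if it takes over 210 s, if anything falls off the work surface, if the arm or the gripper's body presses on something with over 40 N, if the wrist force passes 120 N, or if a joint passes its speed limit or range.

### The arm

A 6-joint arm with a two-finger parallel gripper is mounted at the origin on the work surface. World frame = base frame: x ahead of the robot, y to its left, z up, the work surface at z = 0. Lengths are in mm, angles in rad, forces in N, time in s.
With the tool pointing down it reaches from about 350 to 975 mm from the base axis. Payload 7.1 kg.
Tool frame: the origin (TCP) lies between the finger pads; the fingertips stand 19 mm ahead of it and the grasp point (between the pads) is the TCP; z points along the fingers, y is the line along which they close (so a half turn about z gives the same grasp; the last joint's range is limited). The gripper opens to 88 mm and grips with 3 to 60 N. Pads are 20 mm wide; open, the fingers measure 115 mm over their backs; the gripper's body (75 mm by 178 mm) begins 61 mm behind the grasp point.
Start: joints at [1.132, 0.423, 1.63, -0, 1.089, -0.019], TCP at [254.704, 570.728, 241.675] pointing down, gripper open.
Joint ranges: [-3, 3], [-0.9, 2.11], [0.09, 2.58], [-1.31, 4.45], [0.11, 2.69], [-2.54, 2.54]. Speed limits (rad/s): [2.39, 2.39, 3.01, 3.14, 3.14, 3.14].

### API

Orientations are given as a rotation vector (axis times angle).
In Python, from station import get_state, cams, sign_off, spotter gives the robot as it stands.
- The arm moves only by the shell command python3 -m crank 'ROWS' [FORCE]. ROWS is a JSON object of lists of equal length, an entry for each row: "rot": the turn, a rotation vector about the tool's x, y, z in degrees, a list of three; "xyz": the shift along the tool's x, y, z in cm, a list of three; "grip": the finger opening in cm, from 0 to 8.78. A call has 1 to 12 rows; each row is the pose to reach, as a shift and turn from the pose commanded when the call began, along the tool's axes at that moment; what a row does not reach only later rows make up. A row lasts 1/8 s, in which the tool goes at most 62.5 mm and 10.7 degrees, less where a joint would pass 70% of its speed; a pose out of reach is approached as far as the arm can. A call with a gripper value outside its range is refused whole. The fingers move at their own pace and stop on an object; FORCE is the grip in N (left out, the last holds). Time passes only in rows, so rows that repeat a pose let the fingers close. It gives the time, the measured TCP pose, the force, the opening and the grip force at its end, in the units of the state.
- get_state(): the state, without advancing time (a new reading comes with each control period).
- cams.get_image(name): name is "side" or "top" or "wrist"; returns the picture (420x560x3 uint8, blue, green, red); there is no depth.
- cams.get_calibration(name): a dict with "K" (3x3 intrinsics, pixels), "view" (4x4, takes a point from world to camera coordinates). Camera axes: x right, y down, z forward; pixel columns grow to the right and rows downward; lengths in mm; the calibration is good to about 2 mm. A picture is of the moment at which its call begins: read the wrist's pose just before it. get_calibration takes no time and is no camera call; for the wrist camera it gives the pose at the moment of the call.
- sign_off(): hands the job in; it is judged then, once.
Trained networks look in the newest picture that a camera, given by its name, has taken for a name from the list of things; names that differ only in an ending like _2 or _b are one class to them, and where a whole thing is asked for, a point or a joint stands for the part that bears it (a point fixed in the world has none). Each returns a list of dicts, best first, with "conf" (0 to 1); they miss things now and then, are a little off and sometimes report something else, mostly with a low value. They report only what shows in the picture. A call takes as long as a camera call.
- spotter.cut_out(camera, name): "region" (420x560 bool, what is visible of it) and "pixel" ([column, row] in pixels, amid what is visible of it).
The state is a dict: "clock": time; "joint_positions": joint angles; "qvel": joint speeds; "tau": joint torques, N m; "tool_pos": TCP position; "ee_rot": TCP orientation; "force": force on the tool from outside, world axes, zero at the start; "torque": the same for the moment, N m; "width": opening from 0.0 (shut) to 1.0 (fully open); "grasp_force": force on a finger pad.
Only numpy, scipy, OpenCV 4.12 (cv2) and the standard library are available. Lean on these libraries where they do the work, as an engineer would, in place of code of your own. Each camera call takes 0.05 s, during which the arm holds its last target. There are 200 camera calls.

## Working session

There is one attempt and no reset: what is moved stays moved. The work goes in short steps, Python scripts to look and compute and a shell command to move; the robot and the scene stay as the last step left them, time stands still between calls to the robot, and variables do not carry over. Pictures are saved under pics/ and viewed, at most 18 in all, crops included, and the job is handed in when it is done.

```bash
ls; mkdir -p pics
python3 - <<'E'
from station import get_state, cams, sign_off, spotter
import cv2,numpy as np
s=get_state();print(s)
for c in ("top","side"):
    cv2.imwrite(f"pics/{c}0.png",cams.get_image(c)); k=cams.get_calibration(c);print(c,np.round(k["K"],1).tolist(),np.round(k["view"],3).tolist())
    for n in ("tin1","reel1","rack","case","lid","hammer","last","gluejar"):
        for d in spotter.cut_out(c,n): print(c,n,round(d["conf"],2),np.round(d["pixel"]),d["region"].sum())
E
```

```text
pics
{'clock': 0.0, 'joint_positions': array([ 1.13202284e+00,  4.23819499e-01,  1.63068289e+00, -4.75939273e-06,
        1.08858022e+00, -1.89891897e-02]), 'qvel': array([ 0.00137494, -0.0005291 ,  0.0018543 , -0.00030728, -0.0001849 ,
        0.00142031]), 'tau': array([ 1.57966799e-03, -5.44631016e+01, -2.73668200e+01,  6.44223858e-02,
        2.28519947e-02, -1.24249409e-04]), 'tool_pos': array([254.47812573, 570.27838006, 240.91778545]), 'ee_rot': array([-6.54491557e-01, -3.07231864e+00,  2.28064281e-03]), 'force': array([-0.38122528,  0.16118453,  0.36032923]), 'torque': array([-0.03053186, -0.03316579, -0.00575634]), 'grasp_force': 0.0, 'width': 1.000342181451654}
top [[445.2, 0.0, 273.9], [0.0, 445.2, 210.1], [0.0, 0.0, 1.0]] [[0.008, -1.0, 0.022, -56.397], [-0.985, -0.012, -0.173, 553.778], [0.173, -0.02, -0.985, 1181.711], [0.0, 0.0, 0.0, 1.0]]
top tin1 0.81 [258. 260.] 441
top tin1 0.71 [230. 218.] 421
top reel1 0.79 [180. 271.] 289
top reel1 0.71 [259. 176.] 269
top reel1 0.67 [324. 268.] 283
top rack 0.89 [363. 200.] 3235
top case 0.83 [147. 188.] 5436
top lid 0.93 [143.
[... 207 characters left out ...]
 [[0.717, -0.697, -0.001, -418.849], [-0.347, -0.355, -0.868, 283.241], [0.605, 0.623, -0.496, 1057.628], [0.0, 0.0, 0.0, 1.0]]
side tin1 0.68 [252. 227.] 331
side tin1 0.59 [238. 244.] 463
side tin1 0.21 [292. 220.] 248
side reel1 0.64 [291. 218.] 235
side reel1 0.57 [194. 224.] 256
side reel1 0.56 [276. 278.] 406
side reel1 0.51 [252. 225.] 330
side reel1 0.35 [347. 257.] 3444
side rack 0.58 [350. 257.] 3395
side rack 0.27 [281. 198.] 388
side case 0.78 [228. 187.] 2776
side lid 0.97 [236. 170.] 1081
side lid 0.38 [342. 232.] 359
side lid 0.3 [251. 227.] 354
side hammer 0.59 [314. 344.] 1364
side last 0.83 [344. 232.] 310
side gluejar 0.61 [281. 197.] 371
side gluejar 0.36 [348. 256.] 3218
```

Run:
```python
import cv2
a=cv2.imread("pics/top0.png")[90:350,90:460];cv2.imwrite("pics/top0c.png",cv2.resize(a,None,fx=2.15,fy=2.15,interpolation=cv2.INTER_CUBIC))
a=cv2.imread("pics/side0.png")[120:390,130:480];cv2.imwrite("pics/side0c.png",cv2.resize(a,None,fx=2.2,fy=2.2,interpolation=cv2.INTER_CUBIC))
```

```text
(no output)
```

View pics/top0c.png

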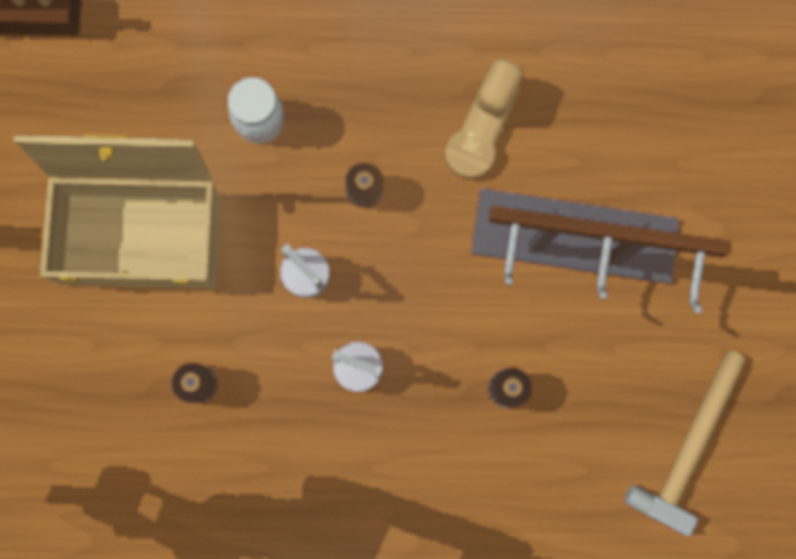

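View pics/side0c.png

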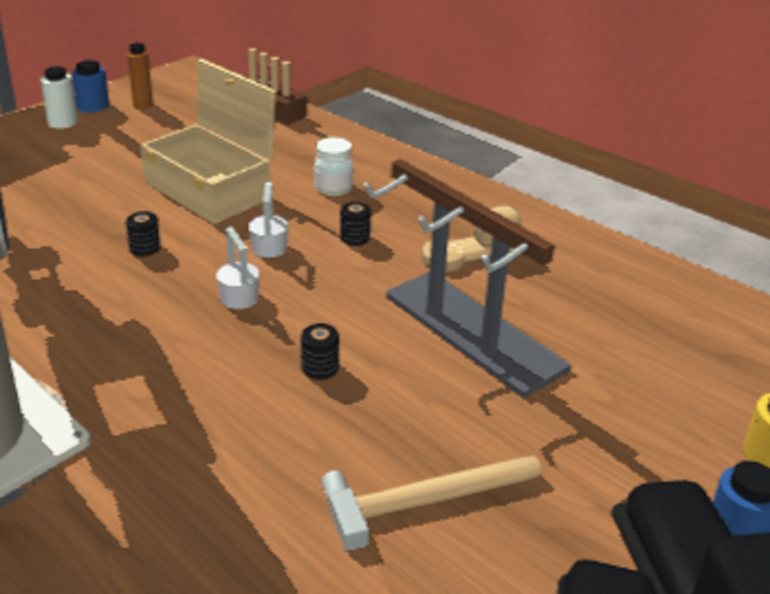

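The pictures show three reels (top-crop px (364,180), (190,381), (513,386)), two tins ((304,270), (357,366)), the open case at the left and the rack at the right with its hooks towards the robot.

```bash
cat > h.py <<'E'
import sys,numpy as np
from scipy.spatial.transform import Rotation as R
from station import get_state,cams
def plane(cam,px,z,cal=None):
    k=cal or cams.get_calibration(cam);K=np.array(k["K"]);V=np.array(k["view"])
    px=np.atleast_2d(px).astype(float)
    d=(np.linalg.inv(K)@np.c_[px,np.ones(len(px))].T).T@V[:3,:3]
    c=-V[:3,:3].T@V[:3,3]
    return c+d*((z-c[2])/d[:,2])[:,None]
def proj(cam,P,cal=None):
    k=cal or cams.get_calibration(cam);V=np.array(k["view"])
    q=(np.atleast_2d(P)@V[:3,:3].T+V[:3,3])@np.array(k["K"]).T
    return q[:,:2]/q[:,2:]
def yaw():  # direction of tool y axis in world, deg
    y=R.from_rotvec(get_state()["ee_rot"]).as_matrix()[:,1];return np.degrees(np.arctan2(y[1],y[0]))
def go(x,y,z,ya=None):
    s=get_state();M=R.from_rotvec(s["ee_rot"]).as_matrix()
    d=(np.array([x,y,z])-s["tool_pos"])@M/10
    if ya is None: ya=yaw()
    ya=yaw()+((ya-yaw()+90)%180-90)
    a=np.radians(ya);yv=np.array([np.cos(a),np.sin(a),0]);zv=np.array([0,0,-1.]);T=np.c_[np.cross(yv,zv),yv,zv]
    r=R.from_matrix(M.T@T).as_rotvec(degrees=True)
    print("xyz",d.round(2).tolist(),"rot",r.round(1).tolist(),"rows>=",max(np.ceil(np.linalg.norm(d)/6.25),np.ceil(np.linalg.norm(r)/10.7)),"j6",s["joint_positions"][5].round(2))
if __name__=="__main__": go(*map(float,sys.argv[1:]))
E
python3 - <<'E'
from h import *
from scipy.optimize import least_squares
f=lambda P:np.array(P)/2.15+90-0.27
print("yaw",yaw())
print("reels",plane("top",f([(364,180),(190,381),(513,386)]),56).round())
print("tins lid",plane("top",f([(305,272),(358,366)]),45).round())
for e in (((287,249),(320,287)),((335,356),(380,365))):
    p=plane("top",f(e),103);d=p[1]-p[0];print("crown",p.mean(0).round(),np.linalg.norm(d).round(),np.degrees(np.arctan2(d[1],d[0])).round(1))
def fit(L,px,x0):
    L=np.array(L,float)
    def w(q):
        c,s=np.cos(q[2]),np.sin(q[2]);return np.c_[q[0]+c*L[:,0]-s*L[:,1],q[1]+s*L[:,0]+c*L[:,1],L[:,2]]
    r=least_squares(lambda q:(proj("top",w(q))-f(px)).ravel(),x0,x_scale=[100,100,1]);print(r.x[:2].round(1),np.degrees(r.x[2]).round(2),r.fun.round(1))
fit([(62.5,102.5,75),(62.5,-102.5,75),(-62.5,102.5,75),(-62.5,-102.5,75)],[(48,180),(212,183),(41,276),(210,281)],[600,270,0])
fit([(0,135,224),(0,-135,224),(-70,105,225),(-70,0,225),(-70,-105,225)],[(490,218),(728,252),(509,281),(603,295),(698,310)],[600,-200,0])
E
```

```text
yaw 65.94494372809538
reels [[ 656.   -8.   56.]
 [ 396.  204.   56.]
 [ 393. -198.   56.]]
tins lid [[536.  66.  45.]
 [417.  -4.  45.]]
crown [532.  64. 103.] 62.0 -138.4
crown [420.  -4. 103.] 55.0 -100.7
[583.  287.1] -0.29 [ 0.7 -0.1  0.  -0.1  0.4  0.6 -1.2 -0.4]
[ 554.3 -284. ] -7.73 [-0.4 -0.6  0.9 -0.2 -0.4  0.5  0.   0.4 -0.1 -0.1]
```

```bash
python3 h.py 396 204 140 90
```

```text
xyz [-27.85, -27.73, 10.17] rot [0.0, 0.0, -24.1] rows>= 7.0 j6 -0.02
```

```bash
python3 -m crank '{"rot":[[0,0,-24],[0,0,-24],[0,0,-24],[0,0,-24],[0,0,-24],[0,0,-24],[0,0,-24],[0,0,-24],[0,0,-24]],"xyz":[[-27.8,-27.7,10.2],[-27.8,-27.7,10.2],[-27.8,-27.7,10.2],[-27.8,-27.7,10.2],[-27.8,-27.7,10.2],[-27.8,-27.7,10.2],[-27.8,-27.7,10.2],[-27.8,-27.7,10.2],[-27.8,-27.7,10.2]],"grip":[8.78,8.78,8.78,8.78,8.78,8.78,8.78,8.78,8.78]}' 15
cat > look.py <<'E'
import sys
from h import *
from station import spotter
import cv2
# find reels/tins in the top picture
cams.get_image("top")
for n,z in (("reel1",56),("tin1",45)):
    for d in spotter.cut_out("top",n):
        # centre of visible region is about mid-height of the thing
        print(n,round(d["conf"],2),np.round(d["pixel"]).tolist(),plane("top",d["pixel"],z*.6)[0].round()[:2])
E
python3 look.py; python3 h.py 396 204 40 90
```

```text
clock: 2.02
tool_pos: [395.9, 205.1, 140.0]
ee_rot: [0.002, 3.141, 0.001]
force: [-0.0, -0.3, 0.4]
width: 0.999
grasp_force: 0.0
reel1 0.73 [325.0, 273.0] [ 383. -193.]
reel1 0.69 [260.0, 174.0] [662. -10.]
reel1 0.38 [256.0, 261.0] [415.  -3.]
tin1 0.96 [256.0, 261.0] [415.  -2.]
tin1 0.63 [229.0, 218.0] [533.  74.]
tin1 0.61 [208.0, 141.0] [757. 141.]
xyz [-0.03, -0.16, 10.0] rot [0.0, 0.0, 0.0] rows>= 2.0 j6 -1.12
```

```bash
python3 -m crank '{"rot":[[0,0,0],[0,0,0],[0,0,0],[0,0,0],[0,0,0],[0,0,0],[0,0,0],[0,0,0]],"xyz":[[0,-0.2,5],[0,-0.2,10],[0,-0.2,10],[0,-0.2,10],[0,-0.2,10],[0,-0.2,10],[0,-0.2,10],[0,-0.2,10]],"grip":[8.78,8.78,8.78,4.5,4.5,4.5,4.5,4.5]}' 15; python3 h.py 601 237 160 90
```

```text
clock: 3.18
tool_pos: [396.2, 202.7, 40.5]
ee_rot: [0.002, 3.14, 0.001]
force: [-2.2, -0.5, 9.4]
width: 0.565
grasp_force: 15.0
xyz [-20.49, 3.46, -11.92] rot [0.0, 0.1, -0.1] rows>= 4.0 j6 -1.12
```

```bash
python3 -m crank '{"rot":[[0,0,0],[0,0,0],[0,0,0],[0,0,0],[0,0,0],[0,0,0],[0,0,0],[0,0,0]],"xyz":[[0,0,-4],[0,0,-10],[-3,1,-11],[-19.9,3.5,-11],[-19.9,3.5,-11],[-19.9,3.5,-11],[-19.9,3.5,-11],[-19.9,3.5,-11]],"grip":[4.5,4.5,4.5,4.5,4.5,4.5,4.5,4.5]}'
python3 - <<'E'
from h import *
from station import cams
import cv2
cv2.imwrite("pics/a1.png",cams.get_image("wrist")); s=cams.get_image("side"); cv2.imwrite("pics/a2.png",cv2.resize(s[100:300,100:400],None,fx=2.5,fy=2.5))
E
python3 h.py 595 237 48 90
```

```text
clock: 4.18
tool_pos: [593.3, 236.8, 149.0]
ee_rot: [-0.002, -3.139, 0.001]
force: [0.6, 0.4, -1.0]
width: 0.562
grasp_force: 15.0
xyz [-0.21, 0.01, 10.14] rot [-0.0, -0.1, -0.0] rows>= 2.0 j6 -1.21
```

View pics/a2.png

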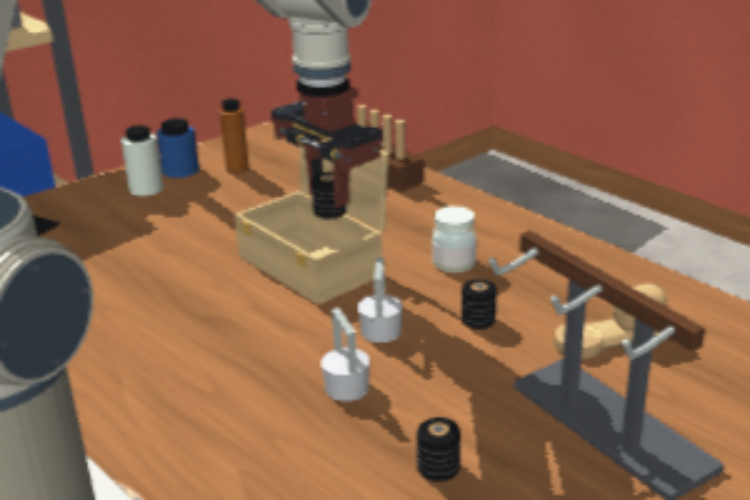

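View pics/a1.png

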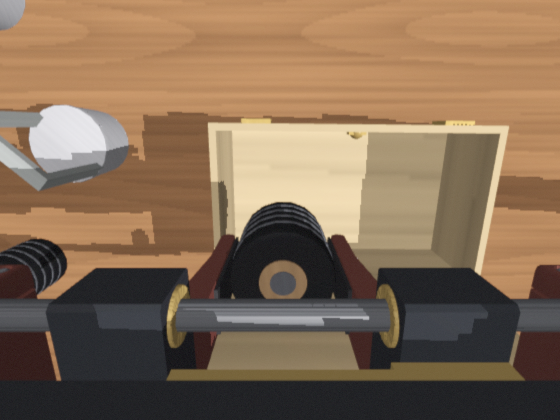

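The wrist picture shows the reel held upright at px (283,245), over the case; front rim corners are near (210,125) and (506,127). The side view agrees.

```bash
python3 -c "
from h import *
print(plane('wrist',[(209,125),(507,127)],75).round(1))"
python3 -m crank '{"rot":[[0,0,0],[0,0,0],[0,0,0],[0,0,0],[0,0,0],[0,0,0],[0,0,0],[0,0,0]],"xyz":[[-0.2,0,3],[-0.2,0,5],[-0.2,0,7],[-0.2,0,9],[-0.2,0,10.1],[-0.2,0,10.2],[-0.2,0,10.2],[-0.2,0,10.2]],"grip":[4.5,4.5,4.5,4.5,4.5,4.5,4.5,4.5]}'
```

```text
[[523.4 186.5  75. ]
 [525.  389.   75. ]]
clock: 5.28
tool_pos: [597.3, 237.5, 48.5]
ee_rot: [0.001, 3.14, 0.001]
force: [1.0, 0.8, -0.5]
width: 0.564
grasp_force: 15.0
```

```bash
python3 -m crank '{"rot":[[0,0,0],[0,0,0],[0,0,0],[0,0,0],[0,0,0],[0,0,0],[0,0,0],[0,0,0]],"xyz":[[0,0,0.2],[0,0,0.2],[0,0,0.2],[0,0,0.2],[0,0,-4],[0,0,-9],[0,0,-14],[0,0,-14]],"grip":[4.9,5.7,5.7,5.7,5.7,5.7,5.7,5.7]}'; python3 look.py; python3 h.py 393 -198 140 90
```

```text
clock: 6.28
tool_pos: [599.3, 238.3, 192.4]
ee_rot: [0.001, 3.134, 0.005]
force: [-0.6, 0.5, -0.3]
width: 0.655
grasp_force: 0.0
reel1 0.88 [259.0, 177.0] [651.  -8.]
reel1 0.68 [326.0, 270.0] [ 391. -195.]
reel1 0.68 [176.0, 198.0] [588. 222.]
tin1 0.96 [232.0, 217.0] [537.  67.]
tin1 0.83 [261.0, 262.0] [411. -16.]
xyz [20.25, -43.52, 4.73] rot [-0.0, -0.1, -0.1] rows>= 8.0 j6 -1.21
```

```bash
python3 -m crank '{"rot":[[0,0,0],[0,0,0],[0,0,0],[0,0,0],[0,0,0],[0,0,0],[0,0,0],[0,0,0],[0,0,0],[0,0,0],[0,0,0],[0,0,0]],"xyz":[[20.2,-43.5,0],[20.2,-43.5,0],[20.2,-43.5,0],[20.2,-43.5,0],[20.2,-43.5,0],[20.2,-43.5,0],[20.2,-43.5,0],[20.2,-43.5,0],[20.2,-43.5,0],[20.2,-43.5,4.7],[20.2,-43.5,4.7],[20.2,-43.5,4.7]],"grip":[8.78,8.78,8.78,8.78,8.78,8.78,8.78,8.78,8.78,8.78,8.78,8.78]}'
python3 - <<'E'
from h import *
from station import spotter
cams.get_image("wrist")
for d in spotter.cut_out("wrist","reel1"): print(d["conf"],d["pixel"],plane("wrist",d["pixel"],40)[0].round())
E
python3 h.py 393 -198 40 90
```

```text
clock: 7.92
tool_pos: [394.5, -196.9, 140.8]
ee_rot: [0.0, -3.14, -0.001]
force: [-0.5, -0.5, 0.5]
width: 0.998
grasp_force: 0.0
0.7 [280.5, 213.6] [ 397. -200.   40.]
xyz [0.23, -0.05, 10.17] rot [-0.0, 0.1, 0.0] rows>= 2.0 j6 -2.06
```

```bash
python3 -m crank '{"rot":[[0,0,0],[0,0,0],[0,0,0],[0,0,0],[0,0,0],[0,0,0],[0,0,0],[0,0,0],[0,0,0],[0,0,0]],"xyz":[[0,-0.2,5],[0,-0.2,10],[0,-0.2,10],[0,-0.2,10],[0,-0.2,10],[0,-0.2,10],[0,-0.2,10],[0,-0.2,10],[0,-0.2,5],[0,-0.2,-4]],"grip":[8.78,8.78,8.78,4.5,4.5,4.5,4.5,4.5,4.5,4.5]}' 15; python3 look.py; python3 h.py 599 338 180 90
```

```text
clock: 9.28
tool_pos: [393.2, -199.0, 153.4]
ee_rot: [-0.002, -3.138, -0.003]
force: [0.3, -0.8, -1.4]
width: 0.568
grasp_force: 15.0
reel1 0.77 [174.0, 196.0] [593. 229.]
reel1 0.75 [259.0, 178.0] [647.  -9.]
tin1 0.65 [142.0, 161.0] [695. 325.]
tin1 0.57 [231.0, 216.0] [539.  68.]
tin1 0.55 [257.0, 261.0] [414.  -5.]
tin1 0.44 [360.0, 205.0] [ 575. -295.]
xyz [-20.26, 53.86, -2.45] rot [-0.2, 0.4, -0.1] rows>= 10.0 j6 -2.07
```

```bash
python3 -m crank '{"rot":[[0,0,0],[0,0,0],[0,0,0],[0,0,0],[0,0,0],[0,0,0],[0,0,0],[0,0,0],[0,0,0],[0,0,0],[0,0,0],[0,0,0]],"xyz":[[0,0,-2.7],[-20.1,53.8,-2.7],[-20.1,53.8,-2.7],[-20.1,53.8,-2.7],[-20.1,53.8,-2.7],[-20.1,53.8,-2.7],[-20.1,53.8,-2.7],[-20.1,53.8,-2.7],[-20.1,53.8,-2.7],[-20.1,53.8,-2.7],[-20.1,53.8,-2.7],[-20.1,53.8,-2.7]],"grip":[4.5,4.5,4.5,4.5,4.5,4.5,4.5,4.5,4.5,4.5,4.5,4.5]}'; python3 h.py 597 338 47 90
```

```text
clock: 10.92
tool_pos: [594.7, 338.1, 177.8]
ee_rot: [0.0, -3.139, 0.003]
force: [-0.6, -0.8, -1.2]
width: 0.569
grasp_force: 15.0
xyz [-0.27, 0.02, 13.08] rot [-0.1, -0.2, 0.0] rows>= 3.0 j6 -1.07
```

```bash
python3 -m crank '{"rot":[[0,0,0],[0,0,0],[0,0,0],[0,0,0],[0,0,0],[0,0,0],[0,0,0],[0,0,0]],"xyz":[[-0.1,0,4],[-0.1,0,7],[-0.1,0,9],[-0.1,0,11],[-0.1,0,12.5],[-0.1,0,13],[-0.1,0,13],[-0.1,0,13]],"grip":[4.5,4.5,4.5,4.5,4.5,4.5,4.5,4.5]}'
python3 -m crank '{"rot":[[0,0,0],[0,0,0],[0,0,0],[0,0,0],[0,0,0],[0,0,0],[0,0,0],[0,0,0]],"xyz":[[0,0,0.1],[0,0,0.1],[0,0,0.1],[0,0,0.1],[0,0,-4],[0,0,-9],[0,0,-14],[0,0,-14]],"grip":[4.9,5.7,5.7,5.7,5.7,5.7,5.7,5.7]}'; python3 look.py; python3 h.py 652 -8 190 90
```

```text
clock: 11.92
tool_pos: [597.3, 338.7, 51.0]
ee_rot: [0.001, 3.14, 0.001]
force: [-0.1, 0.5, -0.8]
width: 0.566
grasp_force: 15.0
clock: 12.92
tool_pos: [599.2, 339.6, 195.3]
ee_rot: [0.001, 3.134, 0.007]
force: [0.0, 0.4, -0.6]
width: 0.651
grasp_force: 0.0
reel1 0.79 [257.0, 179.0] [646.  -2.]
reel1 0.54 [132.0, 196.0] [592. 346.]
reel1 0.53 [174.0, 197.0] [591. 229.]
tin1 0.93 [258.0, 259.0] [421. -10.]
tin1 0.57 [231.0, 218.0] [535.  69.]
xyz [-5.62, -34.59, -0.06] rot [-0.0, -0.1, -0.1] rows>= 6.0 j6 -1.07
```

```bash
python3 -m crank '{"rot":[[0,0,0],[0,0,0],[0,0,0],[0,0,0],[0,0,0],[0,0,0],[0,0,0],[0,0,0],[0,0,0],[0,0,0],[0,0,0]],"xyz":[[0,-34.6,0],[0,-34.6,0],[0,-34.6,0],[0,-34.6,0],[0,-34.6,0],[0,-34.6,0],[-5.5,-34.6,0],[-5.5,-34.6,5],[-5.5,-34.6,5],[-5.5,-34.6,5],[-5.5,-34.6,5]],"grip":[8.78,8.78,8.78,8.78,8.78,8.78,8.78,8.78,8.78,8.78,8.78]}'
python3 - <<'E'
from h import *
from station import spotter
cams.get_image("wrist")
for d in spotter.cut_out("wrist","reel1"): print(d["conf"],d["pixel"],plane("wrist",d["pixel"],40)[0].round())
E
python3 h.py 653 -6 40 90
```

```text
clock: 14.45
tool_pos: [652.0, -7.6, 141.6]
ee_rot: [0.001, 3.14, -0.0]
force: [-0.2, 0.6, 0.5]
width: 0.997
grasp_force: 0.0
0.91 [281.4, 218.4] [658.  -9.  40.]
xyz [-0.08, 0.16, 10.17] rot [-0.0, 0.1, -0.0] rows>= 2.0 j6 -1.6
```

```bash
python3 -m crank '{"rot":[[0,0,0],[0,0,0],[0,0,0],[0,0,0],[0,0,0],[0,0,0],[0,0,0],[0,0,0],[0,0,0],[0,0,0],[0,0,0]],"xyz":[[-0.2,-0.1,5],[-0.2,-0.1,10.1],[-0.2,-0.1,10.1],[-0.2,-0.1,10.1],[-0.2,-0.1,10.1],[-0.2,-0.1,10.1],[-0.2,-0.1,10.1],[-0.2,-0.1,10.1],[-0.2,-0.1,5],[-0.2,-0.1,-4],[-0.2,-0.1,-4]],"grip":[8.78,8.78,8.78,4.5,4.5,4.5,4.5,4.5,4.5,4.5,4.5]}' 15; python3 look.py; python3 h.py 560 288 180 90
```

```text
clock: 15.92
tool_pos: [654.9, -8.8, 183.9]
ee_rot: [0.001, 3.137, -0.0]
force: [0.3, -0.6, -1.1]
width: 0.566
grasp_force: 15.0
reel1 0.82 [173.0, 196.0] [594. 232.]
reel1 0.65 [133.0, 194.0] [597. 342.]
tin1 0.72 [313.0, 149.0] [ 738. -164.]
xyz [9.44, 29.67, 0.11] rot [-0.0, 0.2, -0.1] rows>= 5.0 j6 -1.6
```

```bash
python3 -m crank '{"rot":[[0,0,0],[0,0,0],[0,0,0],[0,0,0],[0,0,0],[0,0,0],[0,0,0],[0,0,0],[0,0,0],[0,0,0]],"xyz":[[9.4,0,0],[9.4,0,0],[9.4,29.7,0],[9.4,29.7,0],[9.4,29.7,0],[9.4,29.7,0],[9.4,29.7,0],[9.4,29.7,0],[9.4,29.7,0],[9.4,29.7,0]],"grip":[4.5,4.5,4.5,4.5,4.5,4.5,4.5,4.5,4.5,4.5]}'
python3 - <<'E'
from h import *
import cv2
cv2.imwrite("pics/b1.png",cams.get_image("wrist"))
E
python3 h.py 560 288 47 90
```

```text
clock: 17.32
tool_pos: [559.4, 286.8, 179.2]
ee_rot: [-0.004, -3.14, 0.002]
force: [0.3, 0.2, -1.8]
width: 0.566
grasp_force: 15.0
xyz [-0.05, 0.13, 13.26] rot [-0.0, -0.1, -0.2] rows>= 3.0 j6 -1.11
```

View pics/b1.png

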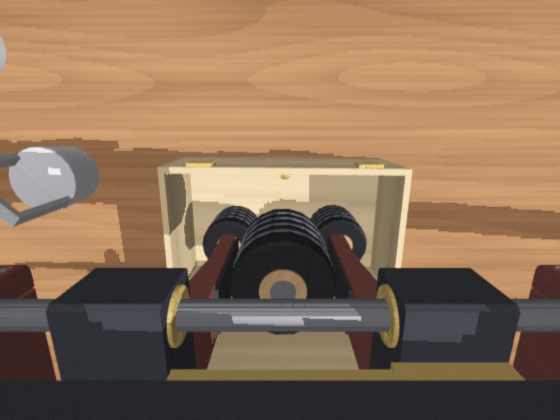

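The two reels stand upright at px (230,235) and (340,235). The third is held centred between the rims, with the catch at (285,176). Lowering it.

```bash
python3 -c "
from h import *
print(plane('wrist',[(162,169),(410,171),(285,176)],75).round(1))"
python3 -m crank '{"rot":[[0,0,0],[0,0,0],[0,0,0],[0,0,0],[0,0,0],[0,0,0],[0,0,0],[0,0,0]],"xyz":[[0,0.1,4],[0,0.1,7],[0,0.1,9],[0,0.1,11],[0,0.1,12.5],[0,0.1,13.2],[0,0.1,13.2],[0,0.1,13.2]],"grip":[4.5,4.5,4.5,4.5,4.5,4.5,4.5,4.5]}'
```

```text
[[524.1 189.7  75. ]
 [526.3 388.6  75. ]
 [530.1 288.3  75. ]]
clock: 18.38
tool_pos: [560.2, 289.6, 48.8]
ee_rot: [0.001, 3.141, 0.001]
force: [-1.1, 1.1, -1.3]
width: 0.566
grasp_force: 15.0
```

```bash
python3 -m crank '{"rot":[[0,0,0],[0,0,0],[0,0,0],[0,0,0],[0,0,0],[0,0,0],[0,0,0],[0,0,0],[0,0,0]],"xyz":[[0,0,0.2],[0,0,0.2],[0,0,0.2],[0,0,0.2],[0,0,-4],[0,0,-9],[0,0,-15],[0,0,-21],[0,0,-21]],"grip":[4.9,5.7,5.7,5.7,5.7,5.7,5.7,5.7,5.7]}'
python3 - <<'E'
from h import *
from station import spotter
import cv2
im=cams.get_image("wrist");cv2.imwrite("pics/c1.png",im)
for d in spotter.cut_out("wrist","reel1"): print("w",d["conf"],d["pixel"],plane("wrist",d["pixel"],40)[0].round())
im=cams.get_image("side");a=im[100:300,100:400];cv2.imwrite("pics/c2.png",cv2.resize(a,None,fx=2.5,fy=2.5))
d=spotter.cut_out("side","lid")[0];print(d["conf"],d["pixel"])
E
python3 look.py
python3 h.py 740 288 260 90
```

```text
clock: 19.5
tool_pos: [562.3, 290.7, 264.1]
ee_rot: [0.001, 3.132, 0.007]
force: [0.5, 0.7, 0.9]
width: 0.649
grasp_force: 0.0
w 0.89 [280.2, 182.5] [557. 286.  40.]
w 0.87 [318.4, 212.4] [594. 333.  40.]
w 0.8 [240.8, 207.4] [588. 238.  40.]
w 0.58 [84.1, 164.6] [536.  57.  40.]
0.71 [238.4, 169.1]
reel1 0.88 [148.0, 211.0] [551. 298.]
reel1 0.58 [173.0, 196.0] [594. 232.]
tin1 0.97 [258.0, 262.0] [412.  -7.]
tin1 0.86 [231.0, 218.0] [534.  70.]
tin1 0.62 [362.0, 203.0] [ 581. -299.]
tin1 0.46 [156.0, 162.0] [694. 285.]
xyz [-18.1, -0.08, -0.42] rot [-0.1, -0.2, -0.1] rows>= 3.0 j6 -1.11
```

View pics/c1.png

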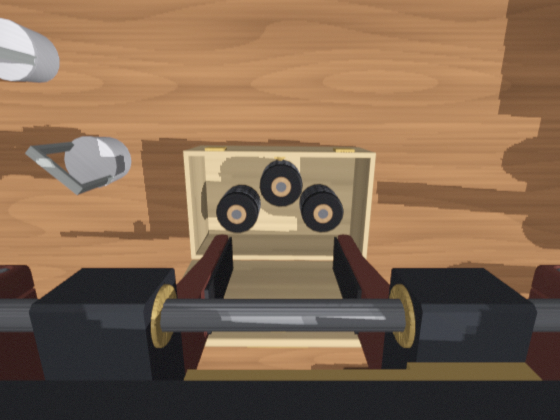

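View pics/c2.png

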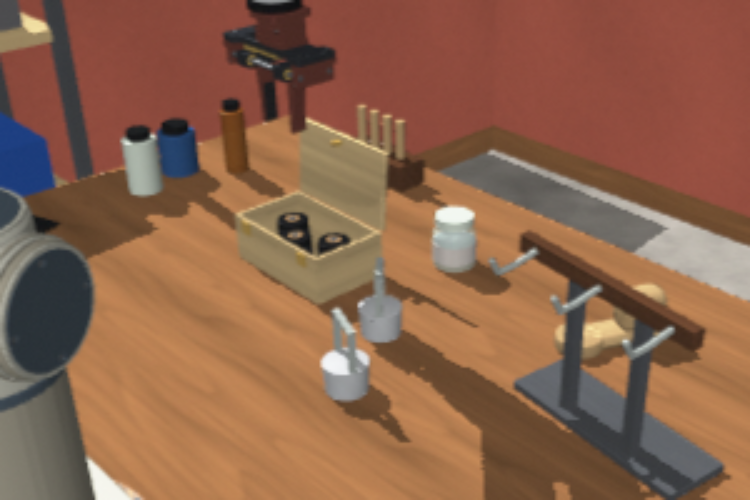

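All three reels stand upright in the case (wrist px (280,185), (240,210), (322,210)), with the lid still open. Next, the arm goes behind the lid.

```bash
python3 -c "
from h import *
print(plane('wrist',[(285,342)],198).round(1))"
python3 -m crank '{"rot":[[0,0,0],[0,0,0],[0,0,0],[0,0,0],[0,0,0],[0,0,0],[0,0,0],[0,0,0],[0,0,0],[0,0,0]],"xyz":[[-18,0,0],[-18,0,0],[-18,0,0],[-18,0,0],[-18,0,0],[-18,0,0],[-18,0,3],[-18,0,6.5],[-18,0,6.5],[-18,0,6.5]],"grip":[0.5,0.5,0.5,0.5,0.5,0.5,0.5,0.5,0.5,0.5]}'; python3 h.py 600 288 195 90
```

```text
[[649.3 290.  198. ]]
clock: 21.1
tool_pos: [739.9, 289.7, 195.0]
ee_rot: [0.001, 3.14, 0.001]
force: [0.3, -0.0, 0.2]
width: 0.058
grasp_force: 0.0
xyz [13.99, -0.18, -0.02] rot [0.0, 0.1, -0.0] rows>= 3.0 j6 -1.21
```

```bash
python3 -m crank '{"rot":[[0,0,0],[0,0,0],[0,0,0],[0,0,0],[0,0,0],[0,0,0],[0,0,0],[0,0,0],[0,0,0],[0,0,0],[0,0,0]],"xyz":[[2,0,0],[4,0,0],[6,0,0],[7.5,0,0],[9,0,0],[10.5,0,0],[12,0,0],[13,0,0],[14,0,0],[14,0,0],[14,0,-4]],"grip":[0.5,0.5,0.5,0.5,0.5,0.5,0.5,0.5,0.5,0.5,0.5]}'; python3 h.py 537 288 240 90
```

```text
clock: 22.48
tool_pos: [598.1, 288.4, 230.4]
ee_rot: [-0.002, -3.136, 0.004]
force: [0.7, -0.1, 0.4]
width: 0.055
grasp_force: 0.0
xyz [6.12, -0.05, -0.92] rot [-0.2, -0.3, -0.1] rows>= 1.0 j6 -1.14
```

```bash
python3 -m crank '{"rot":[[0,0,0],[0,0,0],[0,0,0],[0,0,0],[0,0,0],[0,0,0],[0,0,0],[0,0,0],[0,0,0],[0,0,0],[0,0,0],[0,0,0]],"xyz":[[6.1,0,-1],[6.1,0,-1],[6.1,0,-1],[6.1,0,-1],[6.1,0,-1],[6.1,0,-1],[6.1,0,-1],[6.1,0,-1],[6.1,0,-1],[6.1,0,-1],[6.1,0,-1],[6.1,0,-1]],"grip":[0,0,0,0,0,0,0,0,0,0,0,0]}'
python3 -m crank '{"rot":[[0,0,0],[0,0,0],[0,0,0],[0,0,0],[0,0,0],[0,0,0],[0,0,0],[0,0,0]],"xyz":[[0,0,0],[0,0,0],[0,0,0],[0,0,0],[0,0,0],[0,0,0],[0,0,0],[0,0,0]],"grip":[0,0,0,0,0,0,0,0]}'
python3 - <<'E'
import cv2
from h import *
cv2.imwrite("pics/d1.png",cams.get_image("wrist"))
E
python3 h.py 537 288 120 90
```

```text
clock: 23.98
tool_pos: [538.7, 289.4, 243.2]
ee_rot: [-0.001, -3.142, 0.0]
force: [0.2, -0.2, 0.9]
width: 0.003
grasp_force: 0.0
clock: 24.98
tool_pos: [538.7, 289.3, 243.2]
ee_rot: [-0.001, -3.142, 0.0]
force: [-0.8, 0.3, 0.0]
width: 0.005
grasp_force: 0.0
xyz [0.17, -0.13, 12.32] rot [-0.0, -0.0, -0.1] rows>= 2.0 j6 -1.1
```

View pics/d1.png

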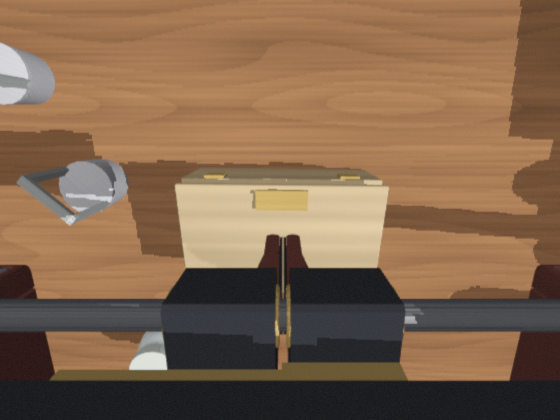

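The lid is down on its catch; the brass plate is at px (281,200). Pressing it.

```bash
python3 -m crank '{"rot":[[0,0,0],[0,0,0],[0,0,0],[0,0,0],[0,0,0],[0,0,0],[0,0,0],[0,0,0],[0,0,0],[0,0,0],[0,0,0]],"xyz":[[0.1,-0.1,5],[0.1,-0.1,10],[0.1,-0.1,12],[0.1,-0.1,12.5],[0.1,-0.1,13],[0.1,-0.1,13.2],[0.1,-0.1,13.4],[0.1,-0.1,13.6],[0.1,-0.1,13.7],[0.1,-0.1,13.7],[0.1,-0.1,13.7]],"grip":[0,0,0,0,0,0,0,0,0,0,0]}'
```

```text
clock: 26.4
tool_pos: [537.7, 288.3, 106.0]
ee_rot: [-0.002, -3.141, 0.0]
force: [-0.3, 0.1, 0.1]
width: 0.007
grasp_force: 0.0
```

```bash
python3 -m crank '{"rot":[[0,0,0],[0,0,0],[0,0,0],[0,0,0],[0,0,0]],"xyz":[[0,0,0.1],[0,0,0.2],[0,0,0.3],[0,0,0.3],[0,0,0.3]],"grip":[0,0,0,0,0]}'
```

```text
clock: 27.02
tool_pos: [537.8, 288.4, 103.2]
ee_rot: [0.001, 3.142, 0.0]
force: [-0.8, 0.0, 0.2]
width: 0.005
grasp_force: 0.0
```

```bash
python3 -m crank '{"rot":[[0,0,0],[0,0,0],[0,0,0],[0,0,0],[0,0,0]],"xyz":[[0,0,0.1],[0,0,0.2],[0,0,0.3],[0,0,0.3],[0,0,0.3]],"grip":[0,0,0,0,0]}'
python3 - <<'E'
import cv2
from h import *
im=cams.get_image("side");a=im[140:240,170:320];cv2.imwrite("pics/e1.png",cv2.resize(a,None,fx=5,fy=5,interpolation=2))
E
```

```text
clock: 27.65
tool_pos: [537.9, 288.4, 102.0]
ee_rot: [0.001, 3.141, 0.0]
force: [-5.4, -2.9, 15.7]
width: 0.005
grasp_force: 8.1
```

View pics/e1.png

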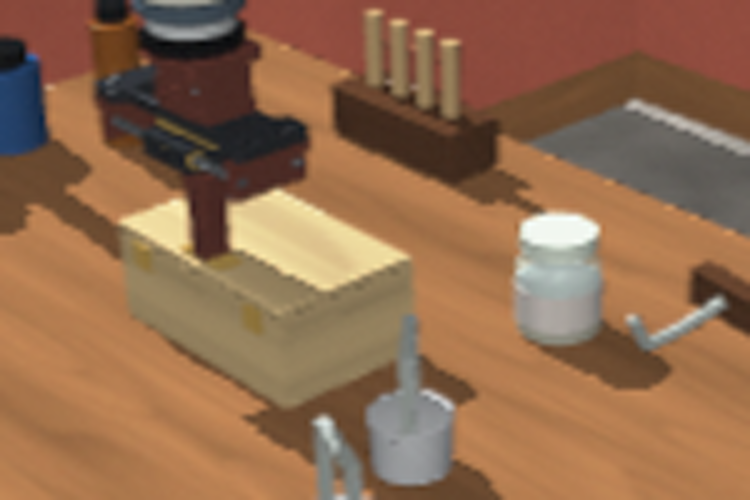

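The lid looks flush, and there is now a firm stop at 15.7 N. One more millimetre to be sure, then up.

```bash
python3 -m crank '{"rot":[[0,0,0],[0,0,0],[0,0,0]],"xyz":[[0,0,0.1],[0,0,0.1],[0,0,0.1]],"grip":[0,0,0]}'; python3 -m crank '{"rot":[[0,0,0],[0,0,0],[0,0,0],[0,0,0],[0,0,0],[0,0,0]],"xyz":[[0,0,-3],[0,0,-8],[0,0,-13],[0,0,-13],[0,0,-13],[0,0,-13]],"grip":[0,0,0,0,0,0]}'
python3 - <<'E'
from h import *
import cv2
im=cams.get_image("wrist");cv2.imwrite("pics/f1.png",im)
import os
E
python3 h.py 536 66 230 42
```

```text
clock: 28.08
tool_pos: [537.9, 288.5, 101.8]
ee_rot: [0.001, 3.141, 0.0]
force: [-7.5, -3.4, 23.5]
width: 0.007
grasp_force: 11.7
clock: 28.82
tool_pos: [536.8, 287.9, 227.4]
ee_rot: [-0.001, -3.139, 0.002]
force: [0.4, 1.5, -0.4]
width: 0.004
grasp_force: 0.0
xyz [0.07, -22.19, -0.22] rot [-0.1, -0.1, 48.0] rows>= 5.0 j6 -1.1
```

View pics/f1.png

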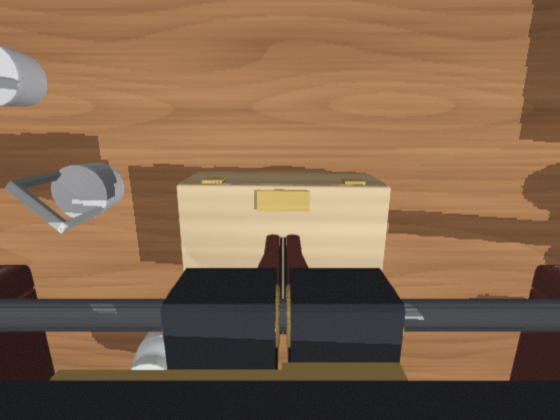

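The lid is shut: no gap shows at the front edge (row 184). Now the first tin.

```bash
python3 -m crank '{"rot":[[0,0,10],[0,0,20],[0,0,30],[0,0,40],[0,0,48],[0,0,48],[0,0,48],[0,0,48]],"xyz":[[0,-6,0],[0,-12,0],[0,-18,0],[0,-22.2,0],[0,-22.2,0],[0,-22.2,0],[0,-22.2,0],[0,-22.2,0]],"grip":[8.78,8.78,8.78,8.78,8.78,8.78,8.78,8.78]}' 20
python3 - <<'E'
from h import *
import cv2
cv2.imwrite("pics/g1.png",cams.get_image("wrist"))
E
python3 h.py 536 66 75 42
```

```text
clock: 29.88
tool_pos: [537.4, 66.9, 228.9]
ee_rot: [-1.275, -2.871, 0.0]
force: [-0.6, -0.2, 0.6]
width: 0.872
grasp_force: 0.0
xyz [0.03, -0.16, 15.4] rot [-0.0, -0.0, 0.1] rows>= 3.0 j6 -0.63
```

View pics/g1.png

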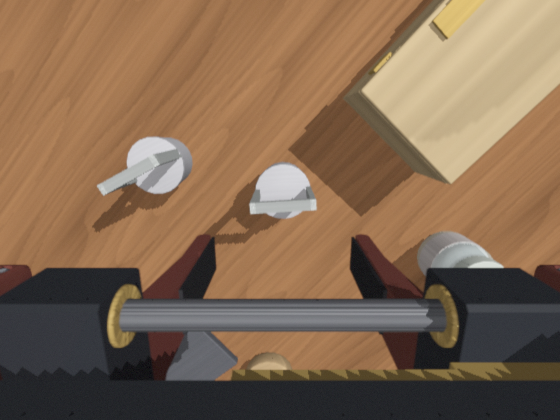

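The tin is below at px (284,190), with its crown from (251,207) to (315,204), nearly parallel to the finger line. The other tin's crown runs from (100,187) to (157,160).

Run:
```python
from h import *
print("yaw",yaw(),get_state()["tool_pos"])
for e,l in (((251,207),(315,204)),(284,190)),(((100,187),(157,160)),(159,165)):
    p=plane("wrist",e,103);d=p[0]-p[1];print(p.mean(0).round(1),np.linalg.norm(d),np.degrees(np.arctan2(d[1],d[0])),plane("wrist",[l],45).round(1))
```

```text
yaw 42.071011559050696 [537.47255039  66.88249299 228.98235006]
[538.3  66.1 103. ] 57.591517941493535 -135.18177420235446 [[538.   68.2  45. ]]
[418.5  -3.1 103. ] 58.0362948028409 -113.77320741298291 [[ 4.219e+02 -2.000e-01  4.500e+01]]
```

```bash
python3 h.py 538 67 76 45; python3 -m crank '{"rot":[[0,0,-3],[0,0,-3],[0,0,-3],[0,0,-3],[0,0,-3],[0,0,-3],[0,0,-3],[0,0,-3],[0,0,-3],[0,0,-3]],"xyz":[[0,0,5],[0,0,10],[0,0,13],[0,0,15.3],[0,0,15.3],[0,0,15.3],[0,0,15.3],[0,0,15.3],[0,0,15.3],[0,0,15.3]],"grip":[8.78,8.78,8.78,8.78,8.78,5.5,5.5,5.5,5.5,5.5]}' 20
```

```text
xyz [-0.03, 0.05, 15.3] rot [-0.0, -0.0, -2.9] rows>= 3.0 j6 -0.63
clock: 31.18
tool_pos: [538.1, 66.4, 77.0]
ee_rot: [1.203, 2.901, 0.001]
force: [-1.2, 0.8, 6.3]
width: 0.682
grasp_force: 20.0
```

```bash
python3 h.py 400 -60 216 70;  python3 -m crank '{"rot":[[0,0,0],[0,0,0],[0,0,0],[0,0,0]],"xyz":[[0,0,-5],[0,0,-10],[0,0,-14],[0,0,-14]],"grip":[5.5,5.5,5.5,5.5]}'; python3 h.py 400 -100 216 82.3; python3 h.py 426 -373 216 82.3
```

```text
xyz [0.8, -18.69, -13.92] rot [0.1, 0.1, -25.1] rows>= 4.0 j6 -0.68
clock: 31.68
tool_pos: [539.3, 66.5, 219.1]
ee_rot: [1.201, 2.897, 0.005]
force: [-0.2, 0.1, -2.5]
width: 0.685
grasp_force: 20.0
xyz [-1.94, -21.62, 0.21] rot [0.2, 0.3, -37.4] rows>= 4.0 j6 -0.68
xyz [-23.1, -39.07, 0.21] rot [0.2, 0.3, -37.4] rows>= 8.0 j6 -0.68
```

```bash
python3 -m crank '{"rot":[[0,0,-10],[0,0,-20],[0,0,-30],[0,0,-37.4],[0,0,-37.4],[0,0,-37.4],[0,0,-37.4],[0,0,-37.4],[0,0,-37.4],[0,0,-37.4],[0,0,-37.4],[0,0,-37.4]],"xyz":[[-1,-5,0],[-1.9,-11,0],[-1.9,-17,0],[-1.9,-21.6,0],[-1.9,-21.6,0],[-7,-26,0],[-12,-30,0],[-17,-34,0],[-21,-37.5,0],[-23.1,-39.1,0],[-23.1,-39.1,0],[-23.1,-39.1,0]],"grip":[5.5,5.5,5.5,5.5,5.5,5.5,5.5,5.5,5.5,5.5,5.5,5.5]}'
python3 - <<'E'
from h import *
import cv2
im=cams.get_image("wrist")
cv2.imwrite("pics/i1.png",cv2.resize(cams.get_image("side")[150:400,230:480],None,fx=2.2,fy=2.2))
k=cams.get_calibration("side")
O=np.array([554.3,-284]);X=np.array([.991,-.1345]);Y=np.array([.1345,.991])
w=lambda x,y,z:np.r_[O+x*X+y*Y,z]
print("expected side px hook tips/rest (crop)",((proj("side",[w(-70,y,225) for y in (105,0,-105)]+[w(-45,y,207) for y in (105,0,-105)])-[230,150])*2.2).round().tolist())
t=w(-45,-105,216);print(t)
import subprocess
go(*t,82.3)
E
```

```text
clock: 33.17
tool_pos: [423.8, -371.8, 214.9]
ee_rot: [-0.21, -3.133, -0.003]
force: [-0.8, -0.4, -1.9]
width: 0.686
grasp_force: 20.0
expected side px hook tips/rest (crop) [[144.0, 116.0], [199.0, 149.0], [263.0, 188.0], [158.0, 122.0], [214.0, 156.0], [277.0, 194.0]]
[ 495.5825 -382.0025  216.    ]
xyz [-7.23, -0.07, -0.05] rot [0.1, -0.1, 0.1] rows>= 2.0 j6 -2.18
```

View pics/i1.png

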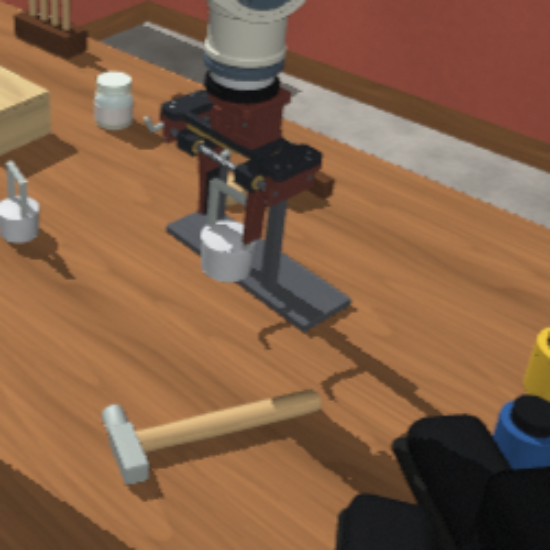

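The tin hangs upright in the grip (crop px (227,245)), just in front of hook 3. Moving it in over the tip, slightly higher.

```bash
python3 -m crank '{"rot":[[0,0,0],[0,0,0],[0,0,0],[0,0,0],[0,0,0],[0,0,0],[0,0,0],[0,0,0]],"xyz":[[0,0,-0.4],[-2,-0.1,-0.4],[-4,-0.1,-0.4],[-6,-0.1,-0.4],[-7.2,-0.1,-0.4],[-7.2,-0.1,-0.4],[-7.2,-0.1,-0.4],[-7.2,-0.1,-0.4]],"grip":[5.5,5.5,5.5,5.5,5.5,5.5,5.5,5.5]}'; python3 h.py 495.6 -382 187 82.3
```

```text
clock: 34.28
tool_pos: [494.6, -383.8, 220.2]
ee_rot: [-0.21, -3.134, -0.0]
force: [0.1, -1.0, -2.4]
width: 0.68
grasp_force: 20.0
xyz [-0.08, 0.19, 3.32] rot [0.0, -0.0, 0.0] rows>= 1.0 j6 -2.12
```

```bash
python3 -m crank '{"rot":[[0,0,0],[0,0,0],[0,0,0],[0,0,0],[0,0,0],[0,0,0]],"xyz":[[-0.1,0.1,1],[-0.1,0.1,2],[-0.1,0.1,2.6],[-0.1,0.1,3],[-0.1,0.1,3.1],[-0.1,0.1,3.1]],"grip":[5.5,5.5,5.5,5.5,5.5,5.5]}'
python3 - <<'E'
from h import *
import cv2
cv2.imwrite("pics/j1.png",cams.get_image("wrist"))
E
```

```text
clock: 35.02
tool_pos: [496.5, -383.2, 189.3]
ee_rot: [0.21, 3.134, -0.0]
force: [0.3, -0.3, -1.5]
width: 0.679
grasp_force: 20.0
```

View pics/j1.png

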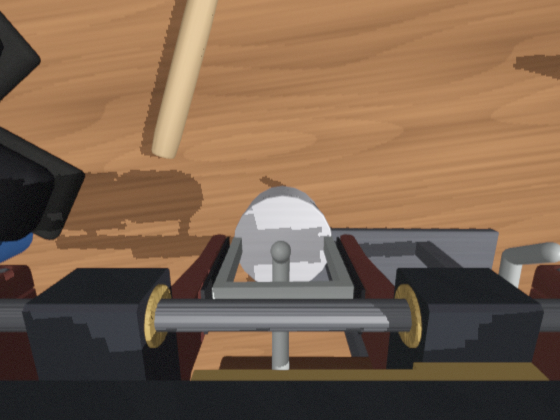

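The hook tip (px (281,250)) passes centrally under the crown. Lowering until it carries the tin.

```bash
python3 -m crank '{"rot":[[0,0,0],[0,0,0],[0,0,0],[0,0,0]],"xyz":[[0,0,0.1],[0,0,0.2],[0,0,0.3],[0,0,0.3]],"grip":[5.5,5.5,5.5,5.5]}'
```

```text
clock: 35.58
tool_pos: [496.4, -383.2, 186.6]
ee_rot: [0.21, 3.134, -0.0]
force: [-0.4, 0.6, 2.2]
width: 0.681
grasp_force: 20.0
```

```bash
python3 -m crank '{"rot":[[0,0,0],[0,0,0],[0,0,0],[0,0,0],[0,0,0],[0,0,0],[0,0,0],[0,0,0],[0,0,0],[0,0,0]],"xyz":[[0,0,0],[0,0,0],[0,0,0],[0,0,0],[0,0,-3],[0,0,-7],[0,0,-11],[0,0,-11],[0,0,-11],[0,0,-11]],"grip":[6.4,7,7.8,8.2,8.2,8.2,8.2,8.2,8.2,8.2]}'
python3 - <<'E'
from h import *
import cv2
from station import spotter
im=cams.get_image("side");a=im[150:350,230:430]
im2=cams.get_image("wrist")
cv2.imwrite("pics/k1.png",np.hstack([cv2.resize(a,(400,400)),im2[0:400,80:480]]))
E
python3 h.py 419 -2 230 72;python3 h.py 400 -150 230 72
```

```text
clock: 36.83
tool_pos: [495.7, -382.6, 294.6]
ee_rot: [-0.209, -3.132, -0.002]
force: [0.7, 0.3, 0.2]
width: 0.932
grasp_force: 0.0
xyz [12.68, 36.7, 6.55] rot [0.1, -0.1, 10.3] rows>= 7.0 j6 -2.11
xyz [12.59, 21.78, 6.53] rot [0.1, -0.1, 10.3] rows>= 5.0 j6 -2.11
```

View pics/k1.png

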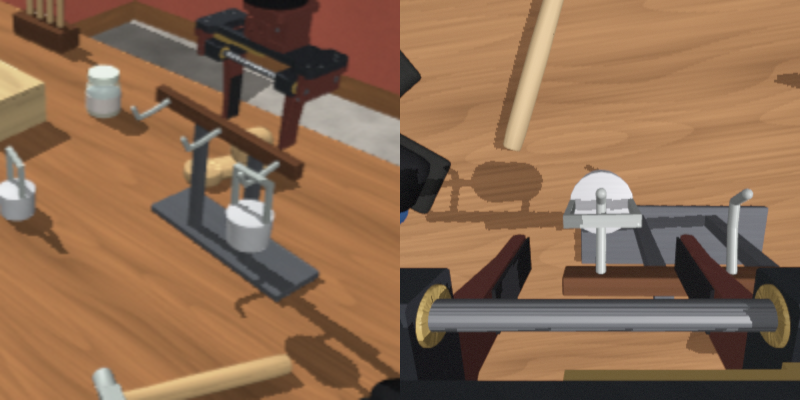

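The tin hangs upright on hook 3, clear of the gripper. Now the second tin.

```bash
python3 -m crank '{"rot":[[0,0,10],[0,0,10],[0,0,10],[0,0,10],[0,0,10],[0,0,10],[0,0,10],[0,0,10],[0,0,10],[0,0,10]],"xyz":[[3,5,0],[12.7,36.7,0],[12.7,36.7,0],[12.7,36.7,0],[12.7,36.7,0],[12.7,36.7,0],[12.7,36.7,0],[12.7,36.7,6.5],[12.7,36.7,6.5],[12.7,36.7,6.5]],"grip":[8.78,8.78,8.78,8.78,8.78,8.78,8.78,8.78,8.78,8.78]}'
python3 - <<'E'
from h import *
import cv2
cv2.imwrite("pics/l1.png",cams.get_image("wrist"))
E
```

```text
clock: 38.17
tool_pos: [419.7, -2.7, 231.8]
ee_rot: [-0.483, -3.104, 0.0]
force: [-0.1, -0.3, -0.0]
width: 1.001
grasp_force: 0.0
```

View pics/l1.png

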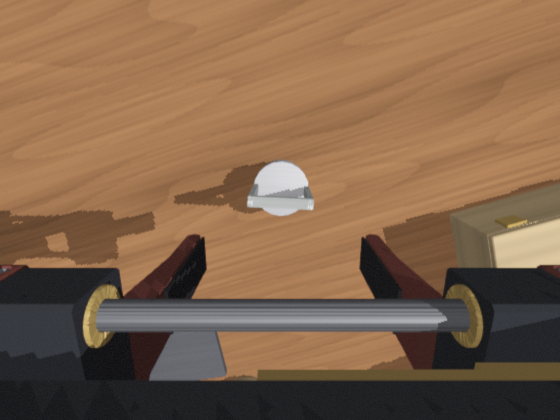

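The crown runs from (248,203) to (314,206), within 3° of the finger line.

Run:
```python
from h import *
p=plane("wrist",[(248,203),(314,206)],103);d=p[1]-p[0];m=p.mean(0);a=np.degrees(np.arctan2(d[1],d[0]));print(m,a,plane("wrist",[(282,188)],45))
go(m[0],m[1],76.5,a)
```

```text
[420.89948305  -4.81888359 103.        ] 69.57288124335217 [[418.12500626  -3.07028454  45.        ]]
xyz [-0.1, -0.18, 15.6] rot [0.0, 0.1, 2.7] rows>= 3.0 j6 -1.3
```

```bash
python3 -m crank '{"rot":[[0,0,2.7],[0,0,2.7],[0,0,2.7],[0,0,2.7],[0,0,2.7],[0,0,2.7],[0,0,2.7],[0,0,2.7],[0,0,2.7],[0,0,2.7]],"xyz":[[0,-0.1,5],[0,-0.1,10],[0,-0.1,13],[0,-0.1,15.6],[0,-0.1,15.6],[0,-0.1,15.6],[0,-0.1,15.6],[0,-0.1,15.6],[0,-0.1,15.6],[0,-0.1,15.6]],"grip":[8.78,8.78,8.78,8.78,8.78,5.5,5.5,5.5,5.5,5.5]}' 20;  python3 -m crank '{"rot":[[0,0,0],[0,0,0],[0,0,0],[0,0,0],[0,0,0]],"xyz":[[0,0,-5],[0,0,-10],[0,0,-14.4],[0,0,-14.4],[0,0,-14.4]],"grip":[5.5,5.5,5.5,5.5,5.5]}'; python3 h.py 454.5 -166 220 82.3
```

```text
clock: 39.48
tool_pos: [419.7, -3.5, 76.0]
ee_rot: [0.555, 3.091, 0.0]
force: [-1.4, -1.5, 9.6]
width: 0.683
grasp_force: 20.0
clock: 40.1
tool_pos: [418.4, -3.3, 218.6]
ee_rot: [-0.555, -3.092, 0.0]
force: [-0.5, 0.1, -1.9]
width: 0.682
grasp_force: 20.0
xyz [-9.05, -13.99, -0.14] rot [-0.0, -0.0, -12.7] rows>= 3.0 j6 -1.25
```

```bash
python3 -m crank '{"rot":[[0,0,-6],[0,0,-12.7],[0,0,-12.7],[0,0,-12.7],[0,0,-12.7],[0,0,-12.7],[0,0,-12.7]],"xyz":[[-2,-5,-0.1],[-5,-10,-0.1],[-9,-13.9,-0.1],[-9,-13.9,-0.1],[-9,-13.9,-0.1],[-9,-13.9,-0.1],[-9,-13.9,-0.1]],"grip":[5.5,5.5,5.5,5.5,5.5,5.5,5.5]}'; python3 h.py 523.8 -173.9 220 82.3
```

```text
clock: 40.98
tool_pos: [454.7, -164.0, 219.9]
ee_rot: [-0.207, -3.134, -0.0]
force: [-0.9, 0.3, -2.3]
width: 0.683
grasp_force: 20.0
xyz [-6.98, -0.07, -0.01] rot [0.0, -0.0, 0.1] rows>= 2.0 j6 -1.81
```

```bash
python3 -m crank '{"rot":[[0,0,0],[0,0,0],[0,0,0],[0,0,0],[0,0,0],[0,0,0]],"xyz":[[-2,-0.1,0],[-4,-0.1,0],[-6,-0.1,0],[-7,-0.1,0],[-7,-0.1,0],[-7,-0.1,0]],"grip":[5.5,5.5,5.5,5.5,5.5,5.5]}'; python3 -m crank '{"rot":[[0,0,0],[0,0,0],[0,0,0],[0,0,0],[0,0,0],[0,0,0]],"xyz":[[0,0,1],[0,0,2],[0,0,2.6],[0,0,3],[0,0,3.1],[0,0,3.1]],"grip":[5.5,5.5,5.5,5.5,5.5,5.5]}'; python3 -m crank '{"rot":[[0,0,0],[0,0,0],[0,0,0]],"xyz":[[0,0,0.1],[0,0,0.2],[0,0,0.2]],"grip":[5.5,5.5,5.5]}'
python3 - <<'E'
from h import *
import cv2
cv2.imwrite("pics/m1.png",cams.get_image("wrist"))
E
```

```text
clock: 41.72
tool_pos: [523.5, -175.0, 220.0]
ee_rot: [-0.209, -3.134, -0.0]
force: [-1.1, -0.5, -1.6]
width: 0.687
grasp_force: 20.0
clock: 42.48
tool_pos: [524.4, -175.4, 189.2]
ee_rot: [0.21, 3.134, -0.0]
force: [0.8, 0.5, -1.0]
width: 0.68
grasp_force: 20.0
clock: 42.85
tool_pos: [524.3, -175.3, 187.2]
ee_rot: [0.21, 3.135, 0.0]
force: [-0.6, -0.2, -1.0]
width: 0.682
grasp_force: 20.0
```

View pics/m1.png

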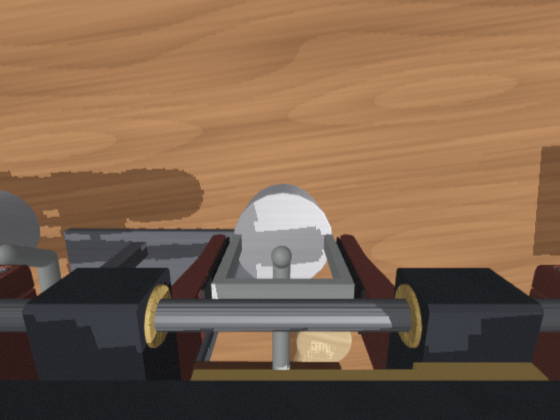

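The hook tip is at px (281,256), centred under the crown. Lowering until contact.

```bash
python3 -m crank '{"rot":[[0,0,0],[0,0,0],[0,0,0]],"xyz":[[0,0,0.1],[0,0,0.2],[0,0,0.2]],"grip":[5.5,5.5,5.5]}'
```

```text
clock: 43.28
tool_pos: [524.4, -175.4, 185.5]
ee_rot: [0.21, 3.134, -0.0]
force: [-0.9, 0.9, 1.9]
width: 0.684
grasp_force: 20.0
```

```bash
python3 -m crank '{"rot":[[0,0,0],[0,0,0],[0,0,0],[0,0,0],[0,0,0],[0,0,0],[0,0,0],[0,0,0],[0,0,0],[0,0,0]],"xyz":[[0,0,0],[0,0,0],[0,0,0],[0,0,0],[0,0,-3],[0,0,-7],[0,0,-11],[0,0,-15],[0,0,-15],[0,0,-15]],"grip":[6.4,7,7.8,8.2,8.2,8.2,8.2,8.2,8.2,8.2]}'; python3 -m crank '{"rot":[[0,0,0],[0,0,0],[0,0,0],[0,0,0],[0,0,0],[0,0,0],[0,0,0],[0,0,0]],"xyz":[[6,10,0],[12,20,0],[12,20,0],[12,20,0],[12,20,0],[12,20,0],[12,20,0],[12,20,0]],"grip":[8.2,8.2,8.2,8.2,8.2,8.2,8.2,8.2]}'
python3 - <<'E'
from h import *
import cv2
a=cams.get_image("side")[130:350,180:420]
cv2.imwrite("pics/n1.png",cv2.resize(a,None,fx=2.5,fy=2.5,interpolation=2))
E
python3 look.py
```

```text
clock: 44.52
tool_pos: [523.9, -175.2, 334.5]
ee_rot: [-0.21, -3.134, -0.0]
force: [-1.2, -0.2, -1.6]
width: 0.932
grasp_force: 0.0
clock: 45.52
tool_pos: [432.3, 38.0, 334.9]
ee_rot: [-0.212, -3.134, 0.0]
force: [0.6, 0.6, -0.6]
width: 0.937
grasp_force: 0.0
reel1 0.33 [321.0, 218.0] [ 536. -183.]
tin1 0.91 [326.0, 218.0] [ 539. -198.]
tin1 0.84 [404.0, 228.0] [ 512. -418.]
```

View pics/n1.png

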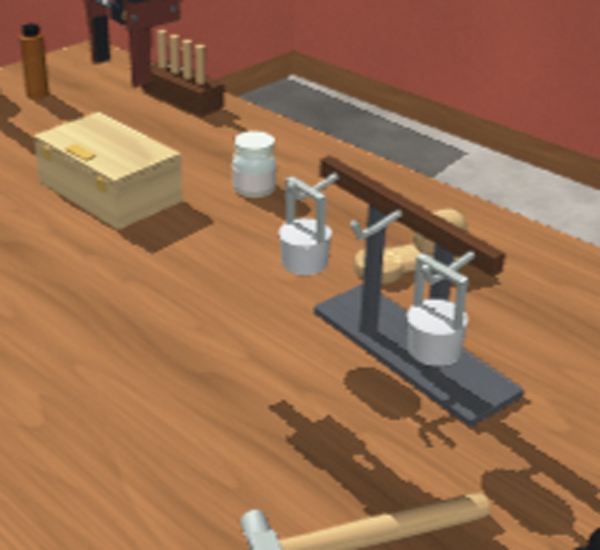

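The case is shut flat (px (110,150)), and the two tins hang upright on hooks 1 and 3 (px (305,245), (437,330)). Nothing is left on the bench. Handing in.

```bash
python3 -c "
from station import sign_off
print(sign_off())"
```

```text
the job is handed in; nothing more can be done
None
```

I put all three reels in the case and pressed the lid shut, hung the two tins present on hooks 1 and 3, left the jar, last and hammer alone, and handed the job in; no verdict came back.

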